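Walk the carving block round to the bench fence

TASK

The heavy carving block stands askew on the bench. Push it round with the fingers, a corner at a time as needed, until one of its long sides (either one) lies flush along the near face of the wooden fence, with neither end of the block sticking out past the end of the fence, then leave it standing there. Do not lift or tip the block, and leave the jar, the carved figure and the tin where they are.

Things in the scene. Friction and masses are not known exactly. Their poses are not given: they have to be found in the camera images.
- block: heavy carving block, 0.8 to 1.15 kg: dark wood box on an iron sole, 88 mm along its x, 150 mm along its y, 40 mm high, sides vertical; pale panel and carved rosette on top, to 51 mm. Origin: centre of its underside, z up. Same after a half turn. Loose; slides flat with some 4 to 8 N pushed low on a side; pushed near the end of a side it also turns, about a point beyond its centre.
- fence: dark brown wooden strip with two steel bolt heads, screwed to the bench and immovable: 25 mm along its x, 260 mm along its y, 32 mm high. Origin: centre of its underside. Its -x face (12.5 mm from the origin) is the near face, which looks towards the robot and the block.
- jar: bystander: amber glass jar with brass lid, 56 mm diameter, 75 mm high, standing. Origin: centre of its underside.
- figure: bystander: small blue-painted turned wooden figure, 48 mm diameter at the foot, 70 mm high, standing. Origin: centre of its underside.
- tin: bystander: round flat green tin with red lid, 72 mm diameter, 35 mm high. Origin: centre of its underside.
Mind the look-alikes: they are no part of the job. Several things have the shape of the block; the one meant has the colours described above.

How it is judged:
By the outcome, as a careful person would: the job done as asked, in the order asked, and still so for the second after the job is handed in, with the robot touching nothing.
It also fails if it takes over 72 s, if anything falls off the work surface, if the arm or the gripper's body presses on something with over 40 N, if the wrist force passes 120 N, or if a joint passes its speed limit or range.

ROBOT

A 6-joint arm with a two-finger parallel gripper is mounted at the origin on the work surface. World frame = base frame: x ahead of the robot, y to its left, z up, the work surface at z = 0. Lengths are in m, angles in rad, forces in N, time in s.
With the tool pointing down it reaches from about 0.25 to 0.775 m from the base axis. Payload 8.9 kg.
Tool frame: the origin (TCP) lies midway between the tips of the shut fingers; the grasp point (between the pads) lies grip_depth behind it (grip_depth is the distance from the TCP to the grasp point, in m); z points along the fingers, y is the line along which they close (so a half turn about z gives the same grasp; the last joint's range is limited). The gripper opens to 85 mm and grips with 20 to 120 N. Pads are 22 mm wide; open, the fingers measure 114 mm over their backs; the gripper's body (76 mm by 85 mm) begins 54 mm behind the grasp point. The pads swing forward as they close: fully open they stand 13 mm farther back than shut.
Start: joints at [1.207, 0.291, -0.153, 1.127, 0, 1.431], TCP at [0.117, 0.512, 0.231] pointing down, gripper open.
Joint ranges: [-2.52, 2.52], [-0.91, 1.74], [-1.3, 1.37], [-1.96, 2.02], [-1.52, 1.47], [-3.14, 3.14]. Speed limits (rad/s): [2.22, 2.22, 2.79, 3.14, 3.14, 3.14].

INTERFACE

Orientations are given as a unit quaternion [w, x, y, z].
In Python, from rig import read_state, snapshot, close_job, look_for, regions_of, grip_depth gives the robot as it stands.
- The arm moves only by the shell command python3 -m pendant 'ROWS' [FORCE]. ROWS is JSON, a list of rows, each a list of 7 numbers: the shift along the tool's x, y, z in m, then the turn, a rotation vector about the tool's x, y, z in rad, then the opening, from 0 (shut) to 1 (fully open). A call has 1 to 10 rows; each row is the pose to reach, as a shift and turn from the pose commanded when the call began, along the tool's axes at that moment; what a row does not reach only later rows make up. A row lasts 1/10 s, in which the tool goes at most 50 mm and 8.59 degrees, less where a joint would pass 70% of its speed; a pose out of reach is approached as far as the arm can. A call with a gripper value outside its range is refused whole. The fingers move at their own pace and stop on an object; FORCE is the grip in N (left out, the last holds). Time passes only in rows, so rows that repeat a pose let the fingers close. It gives the time, the measured TCP pose, the force, the opening and the grip force at its end, in the units of the state.
- read_state(): the state, without advancing time (a new reading comes with each control period).
- snapshot(name): name is "scene" or "top" or "wrist"; returns a dict with "image" (400x640x3 uint8, blue, green, red), "fx", "fy", "cx", "cy" (pixels), "camera_from_world" (4x4, takes a point from world to camera coordinates); the wrist camera has in their place "tool_from_camera" (4x4, takes a point from camera to tool coordinates, whose origin is the TCP and whose axes are the flange's). Camera axes: x right, y down, z forward; pixel columns grow to the right and rows downward; lengths in m; the calibration is good to about 2 mm. A picture is of the moment at which its call begins: read the wrist's pose just before it. There is no depth.
- close_job(): hands the job in; it is judged then, once.
Trained networks look in the newest picture that a camera, given by its name, has taken for a name from the list of things; names that differ only in an ending like _2 or _b are one class to them, and where a whole thing is asked for, a point or a joint stands for the part that bears it (a point fixed in the world has none). Each returns a list of dicts, best first, with "conf" (0 to 1); they miss things now and then, are a little off and sometimes report something else, mostly with a low value. They report only what shows in the picture. A call takes as long as a camera call. They do not tell look-alikes from the thing itself.
- look_for(thing, camera): "box" ([left, top, right, bottom] in pixels, round what is visible of it).
- regions_of(thing, camera): "pixels" (400x640 bool, what is visible of it) and "box" ([left, top, right, bottom] in pixels, round what is visible of it).
The state is a dict: "t": time; "qpos": joint angles; "joint_velocities": joint speeds; "tau": joint torques, N m; "ee_pos": TCP position; "orientation": TCP orientation; "force": force on the tool from outside, world axes, zero at the start; "ft_torque": the same for the moment, N m; "finger_gap": finger opening in m; "grasp_force": force on a finger pad.
Only numpy, scipy, OpenCV 4.12 (cv2) and the standard library are available. Lean on these libraries where they do the work, as an engineer would, in place of code of your own. Each camera call takes 0.05 s, during which the arm holds its last target. There are 200 camera calls.

## Working session

There is one attempt and no reset: what is moved stays moved. The work goes in short steps, Python scripts to look and compute and a shell command to move; the robot and the scene stay as the last step left them, time stands still between calls to the robot, and variables do not carry over. Pictures are saved under pics/ and viewed, at most 10 in all, crops included, and the job is handed in when it is done.

```bash
mkdir -p pics; ls; python3 - <<'E'
from rig import *
import cv2
for n in ["top","scene"]:
    s=snapshot(n); cv2.imwrite(f"pics/{n}0.png",s["image"]); print(n,s["fx"],s["cx"],s["cy"],s["camera_from_world"])
    for th in ["block","fence","jar","figure","tin"]:
        print(th,[(r["box"],round(r["conf"],2)) for r in look_for(th,n)])
s=read_state();print(s,grip_depth)
E
```

```text
pics
top 464.3657059610178 313.4033797251873 202.83334709587393 [[-2.58168980e-04 -9.99929009e-01  1.19126484e-02 -1.37020982e-03]
 [-9.94674303e-01 -9.71034323e-04 -1.03063517e-01  6.29962626e-01]
 [ 1.03067768e-01 -1.18758130e-02 -9.94603439e-01  1.24073409e+00]
 [ 0.00000000e+00  0.00000000e+00  0.00000000e+00  1.00000000e+00]]
block [([264.8, 219.5, 310.2, 275.3], 0.8), ([196.4, 124.9, 258.0, 181.9], 0.78)]
fence [([265.1, 175.5, 360.2, 191.4], 0.74)]
jar [([265.6, 176.3, 358.8, 187.8], 0.73)]
figure [([408.2, 257.6, 429.1, 273.7], 0.83)]
tin [([177.8, 192.5, 205.5, 218.1], 0.72)]
scene 408.2730244959097 311.89308629505905 195.89379952393895 [[ 0.02747086  0.99954152 -0.01273183 -0.02201138]
 [ 0.84794813 -0.03004567 -0.52922701 -0.50425641]
 [-0.52936691  0.00374239 -0.84838474  1.31237405]
 [ 0.          0.          0.          1.        ]]
block [([307.9, 132.0, 361.0, 194.4], 0.78), ([381.4, 225.4, 461.0, 295.9], 0.64)]
fence [([254.8, 216.6, 364.8, 238.8], 0.82)]
jar [([404.4, 127.4, 431.4, 160.2], 0.89)]
figure [([407.2, 127.4, 428.8, 159.3], 0.66), ([187.3, 134.1, 208.4, 159.9], 0.64)]
tin [([430.9, 181.9, 465.1, 215.7], 0.91)]
{'t': 0.6, 'qpos': array([ 1.20669014e+00,  2.90708576e-01, -1.53400177e-01,  1.12669420e+00,
       -9.47681716e-06,  1.43146679e+00]), 'joint_velocities': array([ 0.00048255, -0.00198326, -0.00098445, -0.00061589,  0.00049569,
        0.00185145]), 'tau': array([-1.81304735e-03, -5.36789417e+01,  3.31544030e+01,  1.82796430e-03,
       -2.68499780e-04, -4.02337236e-06]), 'ee_pos': array([0.11703103, 0.51178997, 0.23130058]), 'orientation': array([ 3.76356388e-06,  1.12151875e-01,  9.93691077e-01, -4.39016446e-06]), 'force': array([-0.37814092, -0.24743445, -0.55663204]), 'ft_torque': array([-0.04233672, -0.00657349, -0.01951344]), 'grasp_force': 0.0, 'finger_gap': 0.08550002052844728} 0.0187
```

View pics/top0.png

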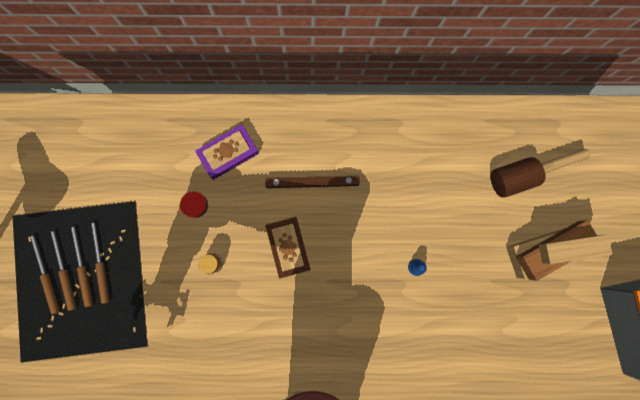

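View pics/scene0.png

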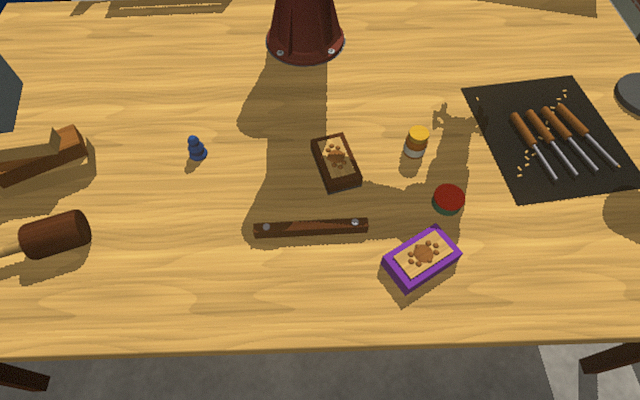

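The top view shows the dark block at (288,247) and a purple-sided look-alike at (227,151). The fence is at (312,182), jar (208,264), tin (193,205) and figure (417,267). By the description, the dark wood block at (288,247) is the one I want. Next is a close crop with the measurements.

```bash
cat > h.py <<'E'
from rig import *
import cv2, numpy as np
from scipy.optimize import minimize
def ray(s,px,z):
    T=np.array(s["camera_from_world"]); R,t=T[:3,:3],T[:3,3]
    px=np.atleast_2d(px).astype(float)
    d=np.c_[(px[:,0]-s["cx"])/s["fx"],(px[:,1]-s["cy"])/s["fy"],np.ones(len(px))]@R
    c=-R.T@t
    return c+d*((z-c[2])/d[:,2])[:,None]
def proj(s,P):
    T=np.array(s["camera_from_world"]); p=np.asarray(P)@T[:3,:3].T+T[:3,3]
    return np.c_[p[:,0]/p[:,2]*s["fx"]+s["cx"],p[:,1]/p[:,2]*s["fy"]+s["cy"]]
def pose_fit(s,mask,x0,dims):
    """silhouette IoU fit of a box (x,y,yaw) to mask"""
    a,b,h=dims; S=4
    c=np.array([[i*a/2,j*b/2,k*h] for i in(-1,1) for j in(-1,1) for k in(0,1)])
    big=cv2.resize(mask.astype(np.float32),None,fx=S,fy=S,interpolation=cv2.INTER_LINEAR)
    def cost(v):
        x,y,w=v[0],v[1],v[2]
        R=np.array([[np.cos(w),-np.sin(w),0],[np.sin(w),np.cos(w),0],[0,0,1]])
        q=cv2.convexHull(((proj(s,c@R.T+[x,y,0])+.5)*S-.5).astype(np.float32))
        m=np.zeros(big.shape,np.float32); cv2.fillConvexPoly(m,np.round(q*16).astype(np.int32),1,shift=4)
        return 1-np.minimum(m,big).sum()/np.maximum(m,big).sum()
    r=minimize(cost,x0,method="Nelder-Mead",options=dict(initial_simplex=np.array(x0)+np.array([[0,0,0],[.02,0,0],[0,.02,0],[0,0,.2]]),xatol=1e-4,fatol=1e-4))
    return r.x,r.fun
def near(rs,px):
    return min(rs,key=lambda r:np.hypot((r["box"][0]+r["box"][2])/2-px[0],(r["box"][1]+r["box"][3])/2-px[1]))
E
python3 - <<'E'
from h import *
G={"top":dict(block=(288,247),fence=(312,182),jar=(208,264),figure=(417,267),tin=(193,205)),
"scene":dict(block=(336,162),fence=(310,228),jar=(417,143),figure=(197,148),tin=(448,199))}
for n in G:
    s=snapshot(n)
    for th,px in G[n].items():
        rs=regions_of(th,n)
        if not rs: print(n,th,"none");continue
        r=near(rs,px); m=r["pixels"]
        print(n,th,r["box"],round(r["conf"],2),end=" ")
        if th in("block","fence"):
            d=(.088,.15,.042) if th=="block" else (.025,.26,.032)
            x0=ray(s,px,.03)[0]; x0[2]=.2 if th=="block" else 0
            print(pose_fit(s,m,x0,d))
        else:
            h=dict(jar=.0375,figure=.03,tin=.0175)[th]
            print(ray(s,[(r["box"][0]+r["box"][2])/2,(r["box"][1]+r["box"][3])/2],h))
    if n=="top": cv2.imwrite("pics/c0.png",cv2.resize(s["image"][110:290,170:440],None,fx=2.9,fy=2.9,interpolation=cv2.INTER_CUBIC))
E
```

```text
top block [265.9, 218.9, 310.0, 278.9] 0.78 (array([0.50987826, 0.06929784, 1.83373135]), np.float64(0.03715324401855469))
top fence none
top jar [201.0, 250.4, 218.9, 274.9] 0.8 [[0.46751634 0.27708417 0.0375    ]]
top figure [406.5, 256.7, 428.6, 274.2] 0.55 [[ 0.45947157 -0.28410567  0.03      ]]
top tin [180.4, 188.6, 205.9, 217.9] 0.86 [[0.63004035 0.3312929  0.0175    ]]
scene block [306.6, 131.7, 363.2, 194.0] 0.81 (array([ 0.5081447 ,  0.06557937, -1.30338821]), np.float64(0.04513317346572876))
scene fence [255.1, 215.2, 365.7, 240.8] 0.96 (array([ 0.6894442 , -0.00101431,  0.02346788]), np.float64(0.10709273815155029))
scene jar [404.3, 127.3, 432.8, 158.5] 0.58 [[0.46988171 0.27953398 0.0375    ]]
scene figure [186.3, 135.1, 210.7, 161.4] 0.74 [[ 0.4600359  -0.27987242  0.03      ]]
scene tin [430.3, 184.1, 468.1, 216.7] 0.97 [[0.62984955 0.32973774 0.0175    ]]
```

View pics/c0.png

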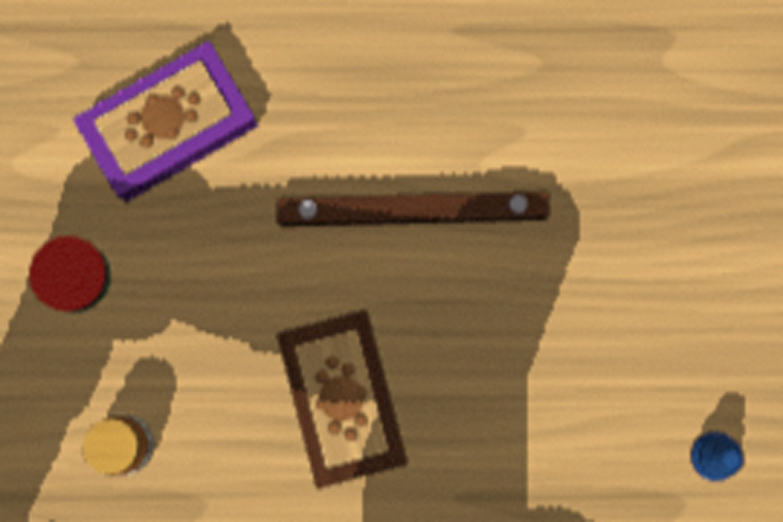

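The crop confirms the choice: dark wood sides with a pale panel at (288,247), against the purple look-alike. The plan has two stages. First I push the near (-x) end from the +y side towards -y, turning the block about 76° CCW. Then I push it +x against the fence.

```bash
cat >> h.py <<'E'
from scipy.spatial.transform import Rotation as Ro
def go(x,y,z,yaw=1.594):
    """print shift/turn in tool axes from the measured pose to TCP x,y,z, tool y axis at world angle yaw"""
    st=read_state(); q=st["orientation"]; R=Ro.from_quat([q[1],q[2],q[3],q[0]])
    ty=np.array([np.cos(yaw),np.sin(yaw),0]); tz=np.array([0,0,-1.]); G=Ro.from_matrix(np.c_[np.cross(ty,tz),ty,tz])
    print("t",round(st["t"],1),"at",np.round(st["ee_pos"],4),"F",np.round(st["force"],1),"-> shift",np.round(R.inv().apply(np.array([x,y,z])-st["ee_pos"]),4),"turn",np.round((R.inv()*G).as_rotvec(),3))
E
python3 -m pendant '[[-0.397,-0.301,0,0,0,-0.25,0],[-0.397,-0.301,0,0,0,-0.25,0],[-0.397,-0.301,0,0,0,-0.25,0],[-0.397,-0.301,0,0,0,-0.25,0],[-0.397,-0.301,0,0,0,-0.25,0],[-0.397,-0.301,0,0,0,-0.25,0],[-0.397,-0.301,0,0,0,-0.25,0],[-0.397,-0.301,0,0,0,-0.25,0],[-0.397,-0.301,0,0,0,-0.25,0],[-0.397,-0.301,0,0,0,-0.25,0]]'
python3 -c "
from h import *
go(.437,.13,.012)
s=snapshot('wrist');cv2.imwrite('pics/w1.png',s['image'])"
```

```text
t: 2.2
ee_pos: [0.4368, 0.1295, 0.2316]
orientation: [0.0, -0.012, 1.0, 0.0]
force: [0.5, 0.7, -0.6]
finger_gap: -0.0004
grasp_force: 0.0
t 2.2 at [0.4368 0.1295 0.2316] F [ 0.5  0.7 -0.6] -> shift [-1.000e-04  4.000e-04  2.196e-01] turn [0.    0.001 0.002]
```

View pics/w1.png

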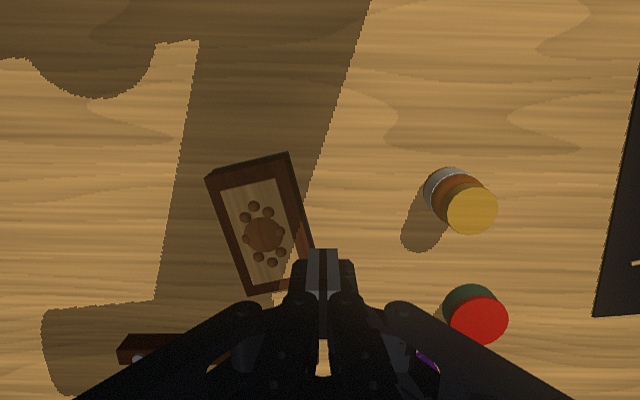

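The wrist view shows the dark block at (262,225), with the fingers at its +y side (the image's right). The jar (460,205) and tin (475,315) are clear. I descend beside the block's near end.

```bash
python3 -m pendant '[[0,0.008,0.05,0,0,0,0],[0,0.008,0.1,0,0,0,0],[0,0.008,0.15,0,0,0,0],[0,0.008,0.19,0,0,0,0],[0,0.008,0.219,0,0,0,0],[0,0.008,0.219,0,0,0,0]]'
python3 -m pendant '[[0,-0.01,0,0,0,0,0],[0,-0.02,0,0,0,0,0],[0,-0.03,0,0,0,0,0],[0,-0.04,0,0,0,0,0],[-0.001,-0.05,0,0,0,0,0],[-0.003,-0.06,0,0,0,0,0],[-0.005,-0.07,0,0,0,0,0],[-0.007,-0.08,0,0,0,0,0]]'
cat > see.py <<'E'
from h import *
import sys
x0=list(map(float,sys.argv[1:4]))
for n in ("top","scene"):
    s=snapshot(n); px=proj(s,[[x0[0],x0[1],.03]])[0]
    rs=regions_of("block",n)
    if rs: r=near(rs,px); print(n,np.round(r["box"]),*pose_fit(s,r["pixels"],x0,(.088,.15,.042)))
    if len(sys.argv)>4:
        u,v=map(int,px); im=s["image"][max(v-60,0):v+60,max(u-80,0):u+80]; cv2.imwrite(f"pics/{sys.argv[4]}_{n}.png",cv2.resize(im,None,fx=4,fy=4))
go(x0[0],x0[1],.012)
E
python3 see.py .50 .05 2.3 a
```

```text
t: 2.85
ee_pos: [0.4325, 0.139, 0.0095]
orientation: [-0.003, -0.013, 1.0, -0.0]
force: [0.4, -0.1, 1.0]
finger_gap: -0.0002
grasp_force: 0.0
t: 3.65
ee_pos: [0.4436, 0.0597, 0.0132]
orientation: [-0.0, -0.013, 1.0, 0.001]
force: [-4.0, 7.1, 7.3]
finger_gap: 0.0005
grasp_force: 4.3
top [264. 214. 324. 263.] [0.52421687 0.05107671 2.28676849] 0.23833578824996948
scene [295. 136. 361. 197.] [0.52158247 0.04666579 2.2791193 ] 0.04672294855117798
t 3.9 at [0.4447 0.0589 0.0128] F [-0.3  0.7 -0. ] -> shift [-0.0551 -0.0102  0.0009] turn [-0.     0.001  0.001]
```

```bash
python3 -m pendant '[[-0.003,-0.009,0,0,0,0,0],[-0.005,-0.018,0,0,0,0,0],[-0.007,-0.026,0,0,0,0,0],[-0.011,-0.034,0,0,0,0,0],[-0.016,-0.043,0,0,0,0,0],[-0.021,-0.051,0,0,0,0,0],[-0.027,-0.058,0,0,0,0,0],[-0.034,-0.065,0,0,0,0,0],[-0.041,-0.071,0,0,0,0,0],[-0.041,-0.071,0,0,0,0,0]]'
python3 see.py .55 .03 3.0 b
```

```text
t: 4.85
ee_pos: [0.4878, -0.0114, 0.0123]
orientation: [0.0, -0.012, 1.0, -0.001]
force: [-0.1, -1.4, 0.1]
finger_gap: -0.0003
grasp_force: 0.0
top [273. 216. 332. 249.] [0.54735914 0.02902038 3.10142124] 0.48896127939224243
scene [287. 155. 350. 195.] [0.54487921 0.02525438 3.1044257 ] 0.051365435123443604
t 5.0 at [ 0.4876 -0.0104  0.0124] F [-0.2 -0.7 -0.2] -> shift [-0.0634  0.0388  0.0005] turn [-0.     0.001  0.002]
```

View pics/b_scene.png

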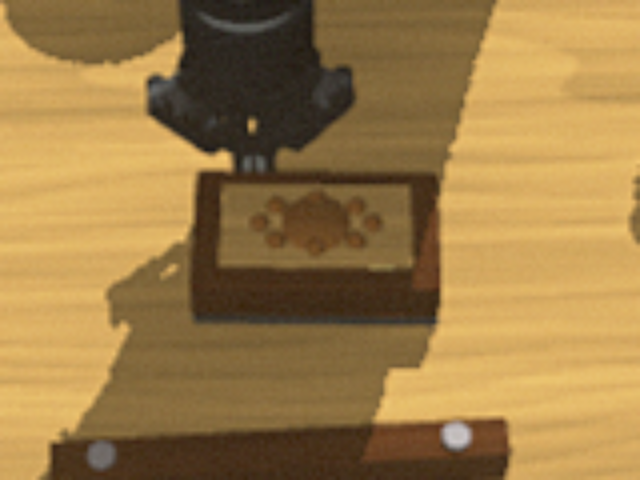

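The block stands with its long side facing the fence and is nearly parallel. I back off, open the fingers and push squarely with both.

```bash
python3 -m pendant '[[0.015,0,0,0,0,0,0],[0.03,0,0,0,0,0,0],[0.03,0.018,0,0,0,0,0.8],[0.03,0.036,0,0,0,0,0.8],[0.03,0.036,0,0,0,0,0.8],[0.03,0.036,0.003,0,0,0,0.8],[0.03,0.036,0.006,0,0,0,0.8],[0.03,0.036,0.008,0,0,0,0.8]]'
python3 -m pendant '[[-0.015,0,0,0,0,0,0.8],[-0.026,0,0,0,0,0,0.8],[-0.036,0,0,0,0,0,0.8],[-0.046,0,0,0,0,0,0.8],[-0.056,0,0,0,0,0,0.8],[-0.066,0,0,0,0,0,0.8],[-0.076,0,0,0,0,0,0.8],[-0.086,0,0,0,0,0,0.8],[-0.096,0,0,0,0,0,0.8],[-0.104,0,0,0,0,0,0.8]]'
python3 see.py .61 .026 3.16 c
```

```text
t: 5.85
ee_pos: [0.4563, 0.0244, 0.0039]
orientation: [-0.0, -0.012, 1.0, -0.0]
force: [-0.0, -0.1, -0.3]
finger_gap: 0.0682
grasp_force: 0.0
t: 6.85
ee_pos: [0.5581, 0.0275, 0.0036]
orientation: [-0.003, -0.013, 1.0, 0.0]
force: [-10.1, -0.9, 8.1]
finger_gap: 0.0687
grasp_force: 5.2
top [196. 123. 259. 179.] [0.61  0.026 3.16 ] 1.0
scene [289. 178. 356. 221.] [0.61489983 0.03061698 3.16995016] 0.03954130411148071
t 7.0 at [0.56   0.0274 0.0038] F [-1.5  0.8 -0.7] -> shift [-0.0499 -0.0027 -0.0082] turn [ 0.    -0.001  0.002]
```

```bash
python3 -m pendant '[[-0.003,0,0,0,0,0,0.8],[-0.006,0,0,0,0,0,0.8],[-0.009,0,0,0,0,0,0.8],[-0.011,0,0,0,0,0,0.8],[-0.013,0,0,0,0,0,0.8],[-0.015,0,0,0,0,0,0.8]]'
python3 -m pendant '[[-0.001,0,0,0,0,0,0.8],[-0.002,0,0,0,0,0,0.8],[-0.003,0,0,0,0,0,0.8]]'
python3 see.py .63 .028 3.16 d
```

```text
t: 7.65
ee_pos: [0.5732, 0.0279, 0.0039]
orientation: [-0.002, -0.013, 1.0, -0.0]
force: [-7.7, -0.6, 4.6]
finger_gap: 0.0684
grasp_force: 4.0
t: 7.95
ee_pos: [0.5762, 0.028, 0.0039]
orientation: [-0.002, -0.013, 1.0, 0.0]
force: [-7.7, -0.2, 3.8]
finger_gap: 0.0684
grasp_force: 4.0
top [194. 125. 261. 181.] [0.63  0.028 3.16 ] 1.0
scene [288. 184. 356. 220.] [0.61713402 0.03015899 3.17392969] 0.14796829223632812
t 8.2 at [0.5765 0.028  0.0039] F [-6.9  0.7  2.1] -> shift [-0.0534 -0.0014 -0.0083] turn [ 0.    -0.003  0.002]
```

View pics/d_scene.png

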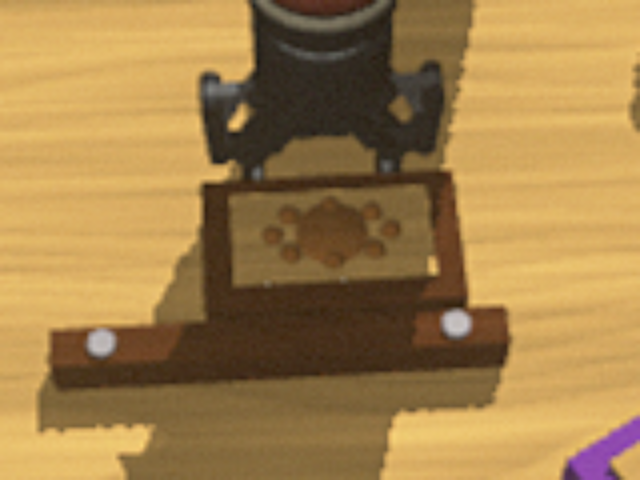

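The block is almost against the fence and lies between its ends (block 205–465, fence 50–508 in the crop). I keep going gently until the force rises.

```bash
for i in 1 ; do python3 -m pendant '[[-0.0015,0,0,0,0,0,0.8],[-0.003,0,0,0,0,0,0.8]]' | grep -E 'ee_pos|force'; done
python3 -m pendant '[[-0.001,0,0,0,0,0,0.8],[-0.002,0,0,0,0,0,0.8]]' | grep -E 'ee_pos|force'
python3 -m pendant '[[-0.001,0,0,0,0,0,0.8],[-0.0015,0,0,0,0,0,0.8]]' | grep -E 'ee_pos|force'
```

```text
ee_pos: [0.5779, 0.028, 0.0038]
force: [-17.9, -1.4, 13.0]
grasp_force: 8.8
ee_pos: [0.5779, 0.028, 0.0038]
force: [-23.1, -3.0, 19.4]
grasp_force: 12.0
ee_pos: [0.5778, 0.028, 0.0038]
force: [-29.1, -2.9, 24.1]
grasp_force: 14.3
```

The push has stalled against the fence with the force rising. I back off, lift and look.

```bash
python3 -m pendant '[[0.005,0,0,0,0,0,0.8],[0.02,0,0,0,0,0,0.8],[0.04,0,0,0,0,0,0.8],[0.06,0,0,0,0,0,0.8],[0.06,0,-0.05,0,0,0,0.8],[0.06,0,-0.1,0,0,0,0.8],[0.08,0,-0.15,0,0,0,0.8],[0.1,0,-0.2,0,0,0,0.8],[0.1,0,-0.2,0,0,0,0.8]]'
python3 see.py .633 .028 3.16 e; python3 - <<'E'
from h import *
s=snapshot("top"); p=proj(s,[[.65,.01,.03]])[0].astype(int); print(p)
cv2.imwrite("pics/f.png",cv2.resize(s["image"][p[1]-35:p[1]+45,p[0]-65:p[0]+65],None,fx=6,fy=6,interpolation=cv2.INTER_CUBIC))
cv2.imwrite("pics/w2.png",snapshot("wrist")["image"])
E
```

```text
t: 9.65
ee_pos: [0.4864, 0.0254, 0.2097]
orientation: [0.004, -0.013, 1.0, -0.0]
force: [1.0, 0.2, 0.2]
finger_gap: 0.0682
grasp_force: 0.0
top [273. 186. 329. 217.] [0.63310248 0.03426884 3.14487313] 0.05455666780471802
scene [290. 184. 357. 222.] [0.61793767 0.03159523 3.14573095] 0.17441266775131226
t 9.8 at [0.485  0.0256 0.2034] F [-0.2  0.2 -0.7] -> shift [-0.1481 -0.0013  0.1914] turn [ 0.    -0.     0.002]
[309 195]
```

View pics/f.png

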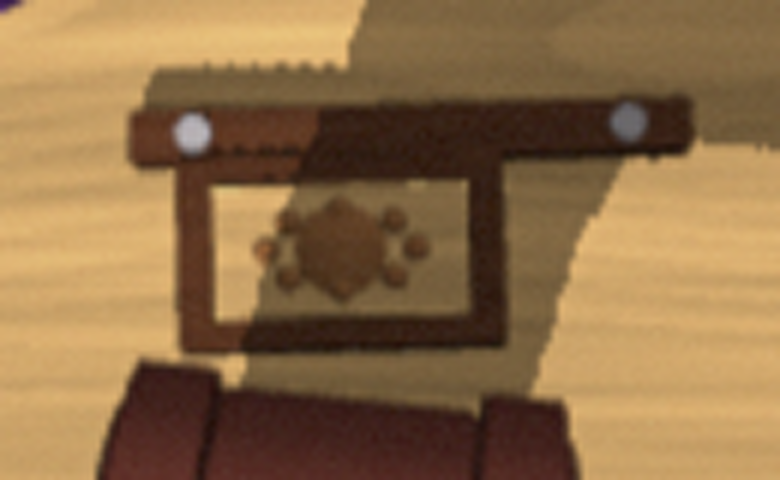

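View pics/w2.png

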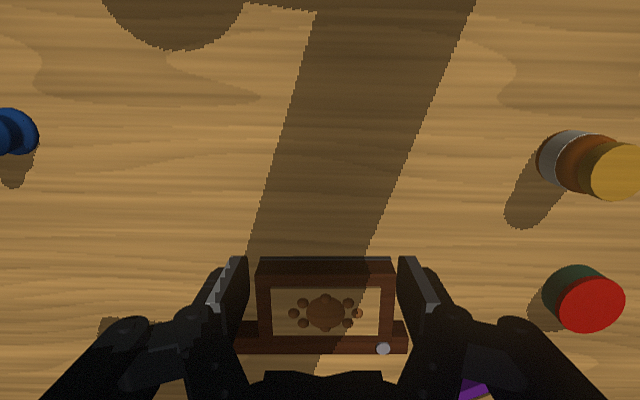

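The top crop shows the block's long side against the fence with no gap. Their edges are parallel (slopes -0.022 and -0.023), and the block's end sits about 20 mm inside the fence's left end. The wrist view shows the jar, tin and figure untouched, so I hand in.

```bash
python3 -c "
from rig import close_job
print(close_job())"
```

```text
the job is handed in; nothing more can be done
None
```

The job is handed in: the block stands flush along the fence's near face, both ends inside the fence's ends and about 20 mm to spare at the closer one, and the jar, figure and tin were not touched.

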